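# Fold the tip box cover over and tuck it under its lip

### The arm

A 6-joint arm with a two-finger parallel gripper is mounted at the origin on the work surface. World frame = base frame: x ahead of the robot, y to its left, z up, the work surface at z = 0. Lengths are in m, angles in rad, forces in N, time in s.
With the tool pointing down it reaches from about 0.35 to 0.925 m from the base axis. Payload 6.4 kg.
Tool frame: the origin (TCP) lies midway between the tips of the shut fingers; the grasp point (between the pads) lies 19 mm behind it; z points along the fingers, y is the direction in which the jaws open and shut (so a half turn about z gives the same grasp; the last joint's range is limited). The gripper opens to 85 mm and grips with 20 to 120 N. Pads are 22 mm wide; open, the fingers measure 114 mm over their backs; the gripper's body (76 mm by 85 mm) begins 54 mm behind the grasp point. The pads swing forward as they close: fully open they stand 13 mm farther back than shut.
Start: joints at [1.027, 0.245, 1.558, -0, 1.339, -0.174], TCP at [0.235, 0.606, 0.231] pointing down, gripper open.
Joint ranges: [-3.13, 3.13], [-1.02, 2.26], [0.13, 2.54], [-0.95, 4.09], [0.21, 2.88], [-2.74, 2.74]. Speed limits (rad/s): [2.57, 2.57, 3.14, 3.14, 3.14, 3.14].

### API

Orientations are given as a rotation vector (axis times angle).
In Python, from plant import bot, vision gives the robot as it stands. The module is installed in compiled form; this text tells all that it offers. Calls block until the motion is done:
- bot.goto(position, orientation): joint-space move of the TCP to a pose.
- bot.movel(position, ori=None, vel=0.15, force_limit=None): straight line of the TCP; ori=None keeps the orientation; vel is the mean speed in m/s. With force_limit (N) it stops when the force on the tool has changed by that much, and returns True; else False.
- bot.move_j(angles): joint-space move.
- bot.gripper_open() and bot.close(squeeze=None): open the fingers fully, or close them until they stop; squeeze is the grip in N (None keeps the last).
- bot.sleep(seconds).
- bot.ik(position, orientation): joint angles nearest the present ones, or None.
- vision.grab_frame(name): name is "scene" or "side" or "wrist"; returns a dict with "pixels" (400x640x3 uint8, red, green, blue), "vertical_fov" (degrees; the focal length in pixels is half the picture's height over the tangent of half this angle, whatever the lens; pixels are square), "cx", "cy" (the principal point, pixels), "dist_coeffs" ([k1, k2, p1, p2, k3] as OpenCV has them; the pictures are not rectified), "world_to_cam" (4x4, takes a point from world to camera coordinates). Camera axes: x right, y down, z forward; pixel columns grow to the right and rows downward; lengths in m; the calibration is good to about 2 mm. A picture is of the moment at which its call begins. There is no depth.
A pose or a line that the arm cannot do raises bot.MotionError and nothing moves.
- bot.job_done(): hands the job in, once; it reports no verdict.
Readings, each from a call of its own:
- bot.read_clock(): time.
- bot.read_joint_positions(): joint angles.
- bot.read_joint_velocities(): joint speeds.
- bot.read_tau(): joint torques, N m.
- bot.read_eef_pos(): TCP position.
- bot.read_ee_rot(): TCP orientation.
- bot.read_wrist_force(): force on the tool from outside, world axes, zero at the start.
- bot.read_moment(): the same for the moment, N m.
- bot.read_grip_width(): finger opening in m.
Only numpy, scipy, OpenCV 4.12 (cv2) and the standard library are available. Lean on these libraries where they do the work, as an engineer would, in place of code of your own. Each camera call takes 0.05 s, during which the arm holds its last target.

### The job

Close the blue pipette-tip box without gripping anything: with the fingertips, fold its upright yellow cover over, gently press it down against the little spring under it, and while it is down push it along by its orange ridge until its free edge is tucked fully home under the orange lip. Then take the hand away, so that the lip alone keeps the cover down, and leave the bottles, mug, marker, spare box where they stand, neither moved, lifted nor tipped.

Things in the scene. Friction and masses are not known exactly. Their poses are not given: they have to be found in the camera images.
- tipbox: Open blue pipette-tip box fixed to the bench, 124 (x) by 90 (y) mm, walls 54 mm high. Origin: centre of its underside, on the bench; z up. Its +x points from the hinge side to the lip side: the cover is folded over, then tucked, that way. The hinge line runs along its y at x = -60 mm plus the runner's slide, z = 62.5 mm.
- cover (a joint): Angle of the yellow cover about its hinge, rad: 0 level over the box, pi/2 upright, 1.95 stop, leaning back away from the lip (starts near there); can be pressed to -0.04. Stays where left above about 1.2; below that it falls over by its weight onto the spring, ajar at about 0.13, where its edge strikes the lip or rides over it. Below 0.03 it passes under the lip; tucked and let go, it rests at about 0.04.
- runner (a joint): How far the hinge, with the cover on it, has slid in its slots towards the lip, m: 0 (starts at 0 to 0.003) to 0.014, the end stop, fully home. Stays where left; sliding takes about 3 N. At 0 the level cover's edge is 5 mm short of the lip, at 0.014 it lies 9 mm under it.
- ridge (a point): Middle of the top of the orange ridge across the cover's outer face: 6 mm thick, 60 mm long, 9 mm high above the face, centre line 72 mm from the hinge. The cover is pushed along on the ridge's hinge-side face, 69 mm from the hinge. Axes are the cover's: x from hinge to free edge, z out of the outer face (up when closed).
- edge (a point): Middle of the cover's free edge on its outer face; axes as for the ridge. The cover is a flat plate 104 mm from hinge line to free edge, 74 mm wide, 3.5 mm thick, about 60 g; its outer face contains the hinge line.
- lip (a point): Middle of the lower back edge of the orange lip, at box x = 49 mm, z = 66 mm. The lip is a bar 64 mm long in y, 8 mm high (top at z = 74 mm), on the wall opposite the hinge, reaching back over the box from box x = 66 to 49 mm.
- spring (a point): Tip of the steel spring plunger inside the box, under the cover, 35 mm from the hinge. It holds the folded cover ajar; pressing the cover down level at the ridge takes about 2 N, and it springs back if let go untucked.
- bottle_blue: Clear bottle with a blue cap, 70 mm across, 155 mm high, origin under its centre. Leave alone.
- bottle_green: White bottle with a green cap, 64 mm across, 140 mm high, origin under its centre. Leave alone.
- mug: Steel mug, 76 mm across, 80 mm high, origin under its centre, handle at its +y. Stands beside the tip box. Leave alone.
- spare_box: Shut pale green tip box, 119 by 84 mm, 62 mm high, origin under its centre. Stands beside the tip box. Leave alone.
- marker: Black and red marker pen lying beyond the lip side of the tip box, 125 mm long (its x), 14 mm thick, origin under its centre. Leave alone.

How it is judged:
At the end, for the whole second after the job is handed in: The cover lies down (joint below 0.06 rad) with its edge under the lip, the hinge slid at least 10.5 mm towards the lip; nothing presses it; all bystanders upright and within 25 mm of where they stood (value of joint cover between -0.03 and 0.06 rad and value of joint runner above 0.0105 m and x of edge in the frame of tipbox above 0.054 m and z of edge in the frame of tipbox below 0.068 m and distance of each of bottle_blue, bottle_green, mug, spare_box, marker from where it was at the start of the episode below 0.025 m and angle between each of bottle_blue, bottle_green, mug, spare_box, marker's own z axis and vertical below 0.2 rad); the robot touches nothing.
It fails at once if a bystander (bottle, mug, spare box, marker) is moved or lifted by more than 25 mm (distance of any of bottle_blue, bottle_green, mug, spare_box, marker from where it was at the start of the episode above 0.025 m).
It fails at once if a bystander is tipped (angle between any of bottle_blue, bottle_green, mug, spare_box, marker's own z axis and vertical above 0.3 rad).
It fails at once if the cover is gripped or crushed: the fingers bear on it with more than 35 N (contact force between the fingers and cover above 35 N).
It also fails if it takes over 38 s, if anything falls off the work surface, if the arm or the gripper's body presses on something with over 40 N, if the wrist force passes 120 N, or if a joint passes its speed limit or range.

## Working session

There is one attempt and no reset: what is moved stays moved. The work goes in short steps, each a Python script; the robot and the scene stay as the last script left them, time stands still between calls to the robot, and variables do not carry over. Pictures are saved under pics/ and viewed, and the job is handed in when it is done.

```bash
mkdir -p pics; ls
python3 - <<'E'
from plant import bot, vision
import cv2
for n in ["scene","side","wrist"]:
    f=vision.grab_frame(n)
    cv2.imwrite(f"pics/a_{n}.png",f["pixels"][:,:,::-1])
    print(n,f["vertical_fov"],f["cx"],f["cy"],f["dist_coeffs"]);print(f["world_to_cam"])
print(bot.read_clock(),bot.read_ee_rot(),bot.read_eef_pos())
E
```

```text
pics
scene 48.68202888657237 324.14571009573336 200.2972766659336 [0.03327818 0.         0.         0.         0.        ]
[[ 0.4285748   0.90346502 -0.0086367  -0.24432627]
 [ 0.77973485 -0.37467651 -0.50162842 -0.42529119]
 [-0.4564397   0.20825096 -0.86504008  1.64921347]
 [ 0.          0.          0.          1.        ]]
side 45.396685627753286 315.63126250635037 201.93478611778394 [-0.03331401  0.          0.          0.          0.        ]
[[ 0.84950863 -0.52730459  0.0168809  -0.48414876]
 [-0.39562114 -0.65787708 -0.64084449  0.2763013 ]
 [ 0.34902579  0.53772448 -0.7674851   1.41114438]
 [ 0.          0.          0.          1.        ]]
wrist 70.40806013790473 322.4603348415136 200.55724432727817 [-0.04391639  0.          0.          0.          0.        ]
[[ 0.36137449  0.93241857 -0.00201937 -0.64826733]
 [ 0.89283078 -0.34540558  0.28904701 -0.03774356]
 [ 0.2688153  -0.10625717 -0.95731277  0.3795707 ]
 [ 0.          0.          0.          1.        ]]
0.15 [-5.77474461e-01 -3.08751051e+00  2.18145650e-03] [0.23469746 0.60569264 0.23043141]
```

View pics/a_scene.png

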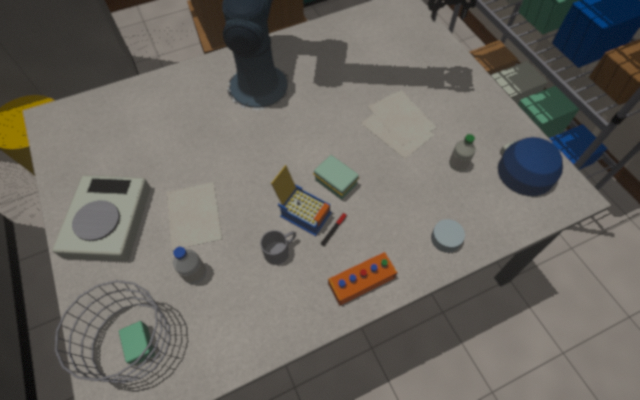

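View pics/a_side.png

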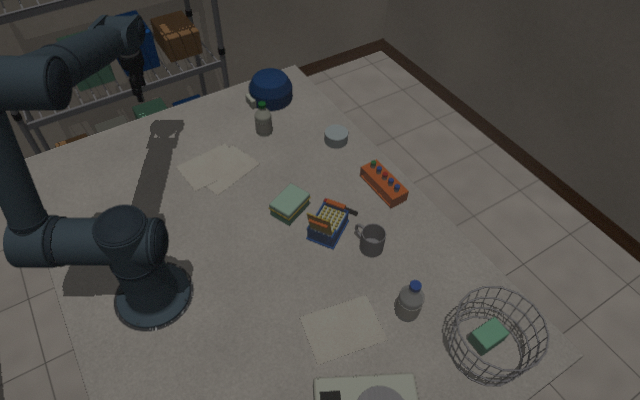

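View pics/a_wrist.png

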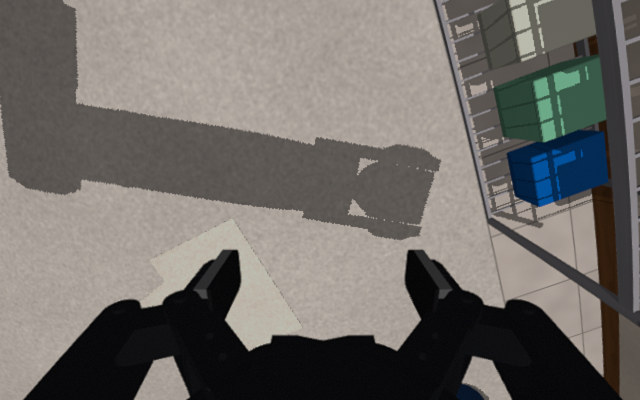

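The scene view shows the open box near (305,210), with the cover leaning back at (284,184), the lip at (322,214), the spare box at (336,176), the mug at (276,247) and the marker at (334,229). I'll zoom in.

```bash
python3 - <<'E'
import cv2
a=cv2.imread("pics/a_scene.png")[155:275,240:370]
cv2.imwrite("pics/b_scene.png",cv2.resize(a,None,fx=5,fy=5,interpolation=cv2.INTER_CUBIC)[:600])
a=cv2.imread("pics/a_side.png")[170:270,255:405]
cv2.imwrite("pics/b_side.png",cv2.resize(a,None,fx=5,fy=5,interpolation=cv2.INTER_CUBIC))
E
cat > h.py <<'E'
import numpy as np, cv2
def K(f):
    fl=200/np.tan(np.radians(f["vertical_fov"]/2)); return np.array([[fl,0,f["cx"]],[0,fl,f["cy"]],[0,0,1]])
def proj(f,P):
    T=np.array(f["world_to_cam"]); r,_=cv2.Rodrigues(T[:3,:3])
    return cv2.projectPoints(np.asarray(P,float).reshape(-1,3),r,T[:3,3],K(f),np.array(f["dist_coeffs"]))[0][:,0]
def back(f,uv,z):
    T=np.array(f["world_to_cam"]); p=cv2.undistortPoints(np.array([[uv]],float),K(f),np.array(f["dist_coeffs"]))[0,0]
    R=T[:3,:3]; c=-R.T@T[:3,3]; d=R.T@np.array([p[0],p[1],1]); return c+d*(z-c[2])/d[2]
E
python3 - <<'E'
from plant import vision
from h import *
f=vision.grab_frame("scene")
for n,uv,z in [("lipmid",(322,214),.074),("boxR",(329,214),.054),("marker",(334,229),.01),("mug",(274,247),.04),("spare",(336,170),.062)]: print(n,back(f,uv,z))
E
```

```text
lipmid [ 0.62814383 -0.03376883  0.074     ]
boxR [ 0.62728271 -0.01064589  0.054     ]
marker [ 0.65890544 -0.00903259  0.01      ]
mug [ 0.64921704 -0.1973672   0.04      ]
spare [0.49980945 0.07497091 0.062     ]
```

View pics/b_scene.png

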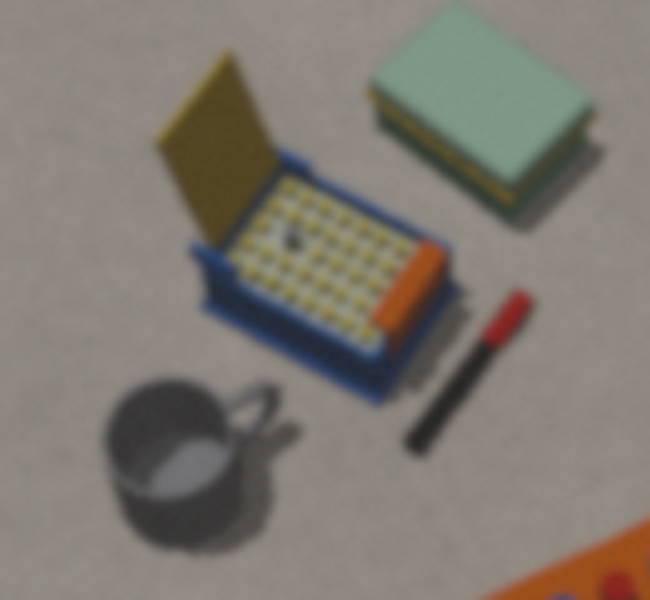

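View pics/b_side.png

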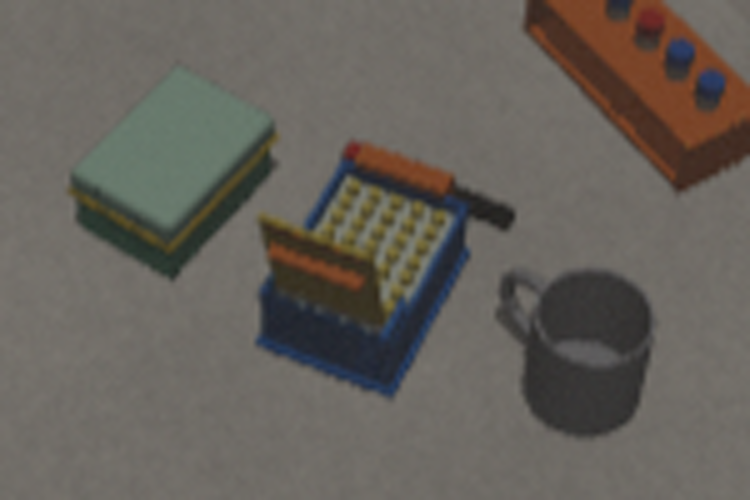

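```bash
cat > fit.py <<'E'
from h import *
from scipy.optimize import least_squares
def cover(x,y,yaw,th,s):
    c,sn=np.cos(yaw),np.sin(yaw)
    def W(p): return np.array([x+c*p[0]-sn*p[1],y+sn*p[0]+c*p[1],p[2]])
    def C(d,yy,h): # along, y, out of outer face
        return W([-.06+s+d*np.cos(th)-h*np.sin(th)*1, yy, .0625+d*np.sin(th)+h*np.cos(th)])
    return W,C
E
python3 - <<'E'
from fit import *
from plant import vision
fs,fd=vision.grab_frame("scene"),vision.grab_frame("side")
sc=lambda u,v:((u+.5)/5-.5+240,(v+.5)/5-.5+155)
sd=lambda u,v:((u+.5)/5-.5+255,(v+.5)/5-.5+170)
def model(q):
    W,C=cover(*q[:4],0.0015)
    A=[W([.062,-.045,0]),W([-.062,-.045,0]),C(.104,-.037,0),C(.104,.037,0),W([.049,.032,.074]),W([.066,-.032,.074])]
    B=[W([-.062,.045,0]),W([-.062,-.045,0]),W([.062,-.045,0]),C(.104,.037,0),C(.104,-.037,0),W([.049,-.032,.074]),W([.049,.032,.074]),C(.075,.03,.009),C(.075,-.03,.009)]
    return proj(fs,A),proj(fd,B)
a=np.array([sc(380,404),sc(205,308),sc(157,142),sc(230,52),sc(425,240),sc(390,338)])
b=np.array([sd(260,345),sd(392,395),sd(468,258),sd(260,216),sd(375,262),sd(447,192),sd(358,155),sd(272,245),sd(365,282)])
r=least_squares(lambda q:np.r_[(model(q)[0]-a).ravel(),(model(q)[1]-b).ravel()],[.58,-.06,.7,1.9],loss="soft_l1",x_scale=[.1,.1,1,1])
print(r.x); m=model(r.x); print((m[0]-a).round(1).tolist());print((m[1]-b).round(1).tolist())
for n,F,uv in [("spare",fs,sc(510,180)),("spare",fs,sc(372,82)),("spare",fs,sc(458,3)),("spare",fs,sc(590,103))]: print(n,back(F,uv,.062))
print("mug",back(fs,sc(175,440),.08),"marker",back(fs,sc(415,448),.01),back(fs,sc(525,297),.01))
E
```

```text
[ 0.57548811 -0.06518659  0.57643902  1.8099101 ]
[[-0.5, 0.9], [0.6, 1.3], [0.2, 1.5], [0.4, 0.8], [-0.0, 0.8], [0.4, 0.3]]
[[0.4, 0.0], [-0.6, 0.0], [-0.9, -0.2], [-0.1, -0.1], [-0.2, -0.7], [-0.4, 0.5], [-0.7, 1.2], [-0.7, 1.6], [-1.0, 1.2]]
spare [0.57491012 0.0570788  0.062     ]
spare [0.47336274 0.01138199 0.062     ]
spare [0.44212808 0.08621751 0.062     ]
spare [0.54633997 0.12678873 0.062     ]
mug [ 0.65591852 -0.19368585  0.08      ] marker [ 0.68943445 -0.06159709  0.01      ] [0.62673604 0.04303869 0.01      ]
```

```bash
cat >> h.py <<'E'
from scipy.spatial.transform import Rotation as Ro
BX,BY,YAW=.5755,-.0652,.5764
def ori(sgn=1,tilt=0):
    x=sgn*np.array([np.cos(YAW),np.sin(YAW),0]); z=np.array([0,0,-1.]); y=np.cross(z,x)
    return Ro.from_matrix(np.c_[x,y,z]).as_rotvec()
def W(x,y,z):
    c,s=np.cos(YAW),np.sin(YAW); return [BX+c*x-s*y,BY+s*x+c*y,z]
E
python3 - <<'E'
from plant import bot,vision
from h import *
f=vision.grab_frame("wrist");T=f["world_to_cam"];R=Ro.from_rotvec(bot.read_ee_rot()).as_matrix()
print("cam in tool",R.T@(-T[:3,:3].T@T[:3,3]-bot.read_eef_pos()),"fwd",R.T@T[2,:3])
for s in (1,-1):
  for p in [W(-.13,0,.3),W(-.13,0,.15),W(0,0,.15),W(0,0,.062)]:
    q=bot.ik(p,ori(s)); print(s,None if q is None else np.round(q,2))
E
```

```text
cam in tool [ 0.0735692  -0.00074965 -0.14255075] fwd [-2.89337085e-01 -4.38139149e-04  9.57227172e-01]
1 [-0.52 -0.2   1.89  0.    1.46  0.48]
1 [-0.52 -0.05  2.04  0.    1.16  0.48]
1 [-0.31  0.17  1.8   0.    1.17  0.69]
1 [-0.31  0.29  1.84  0.    1.01  0.69]
-1 [-0.52 -0.2   1.89  0.    1.46 -2.66]
-1 [-0.52 -0.05  2.04  0.    1.16 -2.66]
-1 [-0.31  0.17  1.8   0.    1.17 -2.46]
-1 [-0.31  0.29  1.84  0.    1.01 -2.46]
```

Run:
```python
from plant import bot,vision
from h import *
bot.close(20)
bot.goto(W(.03,0,.33),ori(1))
f=vision.grab_frame("wrist");cv2.imwrite("pics/c_wrist.png",f["pixels"][:,:,::-1])
import pickle;pickle.dump(f,open("c.pkl","wb"))
print(bot.read_clock(),bot.read_grip_width(),bot.read_wrist_force())
```

```text
3.8417 0.00011997235042986391 [-0.05333319 -0.42936168  0.00636718]
```

View pics/c_wrist.png

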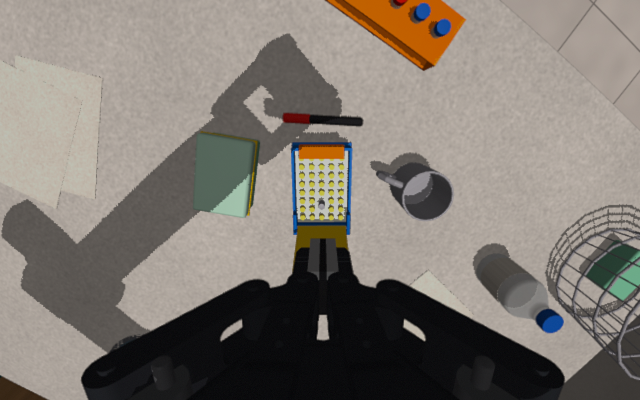

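The wrist view shows the box squared up in the image: lip at (322,152), cover top near (320,240). I'll overlay the model on it to check the fit.

Run:
```python
import pickle
from h import *
f=pickle.load(open("c.pkl","rb"))
im=f["pixels"][:,:,::-1].copy()
s=5;u0,v0=260,130
big=cv2.resize(im[v0:v0+120,u0:u0+130],None,fx=s,fy=s,interpolation=cv2.INTER_CUBIC)
P=[W(*p) for p in [(.049,.032,.074),(.049,-.032,.074),(.066,.032,.074),(.066,-.032,.074),(.062,.045,0),(.062,-.045,0),(-.062,-.045,.054),(-.062,.045,.054),(.062,.045,.054),(.062,-.045,.054)]]
for th in (1.81,1.9):
    for y in (.037,-.037): P.append(W(-.0585+.104*np.cos(th),y,.0625+.104*np.sin(th)))
for p in proj(f,P):
    cv2.circle(big,(int((p[0]-u0+.5)*s),int((p[1]-v0+.5)*s)),3,(255,0,255),1)
cv2.imwrite("pics/c2.png",big)
```

```text
(no output)
```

View pics/c2.png

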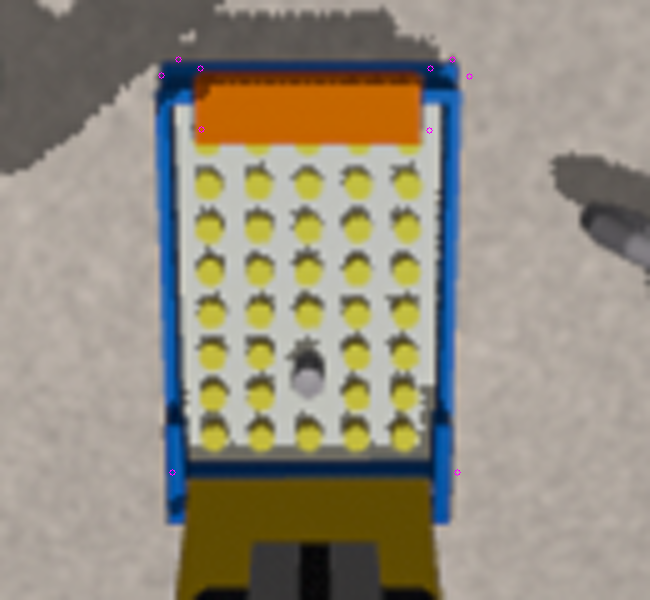

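```bash
python3 - <<'E'
import re
from h import *
p=W(-.003,.0012,0);s=open("h.py").read()
s=s.replace("BX,BY,YAW=.5755,-.0652,.5764",f"BX,BY,YAW={p[0]:.4f},{p[1]:.4f},.5764");open("h.py","w").write(s);print(p)
E
cat >> h.py <<'E'
def shots(tag,names=("scene","side","wrist")):
    from plant import vision
    import pickle
    for n in names:
        f=vision.grab_frame(n); pickle.dump(f,open(f"{tag}_{n}.pkl","wb")); im=f["pixels"][:,:,::-1]
        if n!="wrist":
            c=proj(f,[W(0,0,.08)])[0].astype(int); im=cv2.resize(im[c[1]-55:c[1]+55,c[0]-70:c[0]+70],None,fx=5,fy=5,interpolation=cv2.INTER_CUBIC)
        cv2.imwrite(f"pics/{tag}_{n}.png",im)
E
python3 - <<'E'
from plant import bot,vision
from h import *
bot.goto(W(-.135,0,.25),ori(1))
bot.movel(W(-.135,0,.150),vel=.15)
print(bot.read_wrist_force())
shots("d",("side",))
print(bot.read_clock(),bot.read_eef_pos(),W(-.135,0,.150))
E
```

```text
[np.float64(0.5723306987134595), np.float64(-0.06582891124583079), 0]
[-0.17885248  0.09846887  0.04179952]
5.475 [ 0.46019938 -0.13978157  0.15141038] [np.float64(0.45911193494019803), np.float64(-0.13937623208630648), 0.15]
```

View pics/d_side.png

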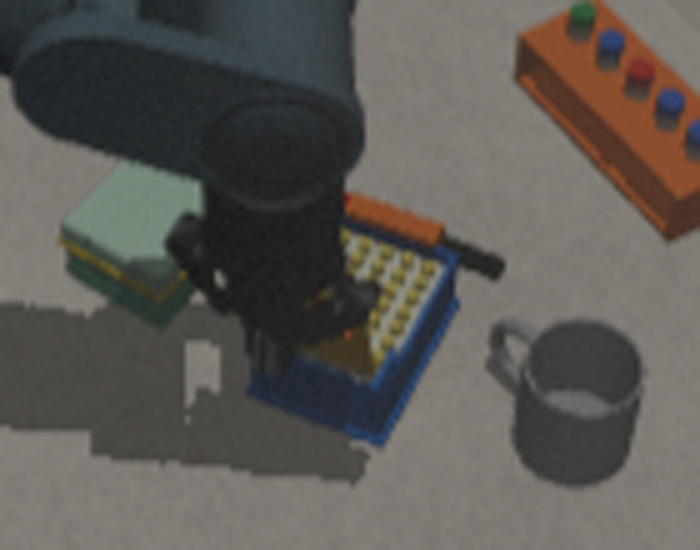

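Run:
```python
from plant import bot,vision
from h import *
for x in (-.10,-.06,-.03,-.005):
    h=bot.movel(W(x,0,.150),vel=.08,force_limit=12)
    print(x,h,bot.read_wrist_force().round(2),bot.read_eef_pos().round(4),np.round(W(x,0,.15),4))
bot.movel(W(-.02,0,.150),vel=.1)
bot.sleep(.3)
shots("e",("scene","wrist"))
print(bot.read_clock(),bot.read_eef_pos(),W(-.02,0,.15))
```

```text
-0.1 False [ 0.12 -0.43 -0.61] [ 0.4886 -0.12    0.1498] [ 0.4885 -0.1203  0.15  ]
-0.06 False [-0.64 -0.35  0.03] [ 0.522  -0.0983  0.1498] [ 0.522  -0.0985  0.15  ]
-0.03 False [ 0.57 -0.53 -0.17] [ 0.5473 -0.0819  0.1499] [ 0.5471 -0.0822  0.15  ]
-0.005 False [-0.16  0.08  0.14] [ 0.5683 -0.0682  0.1499] [ 0.5681 -0.0685  0.15  ]
8.4 [ 0.55565239 -0.07664574  0.15002071] [np.float64(0.5555313977689182), np.float64(-0.07670018253130466), 0.15]
```

View pics/e_scene.png

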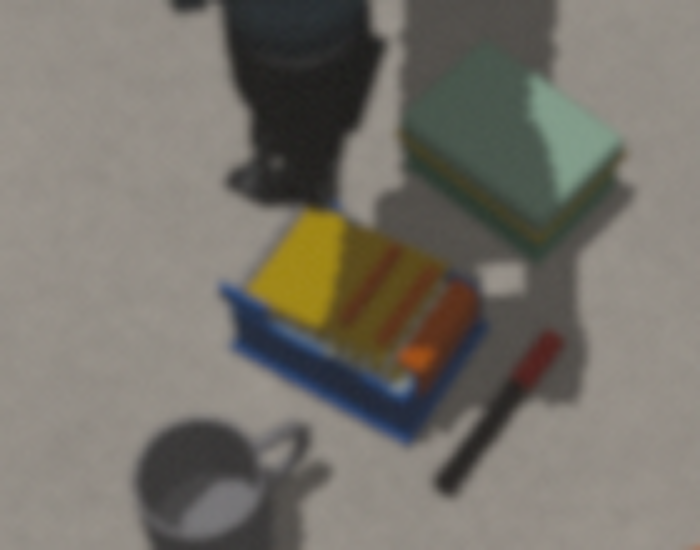

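View pics/e_wrist.png

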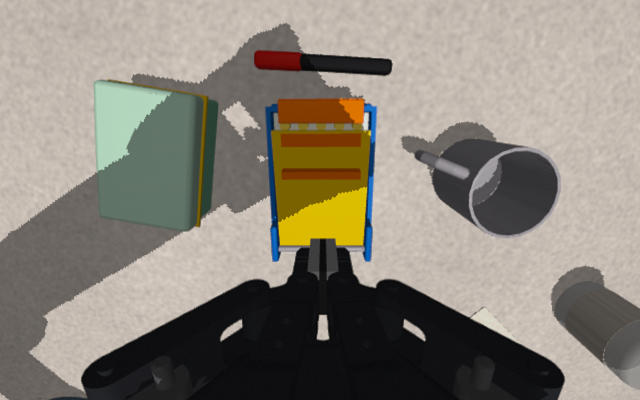

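Run:
```python
import pickle
from h import *
f=pickle.load(open("e_wrist.pkl","rb"))
im=f["pixels"][:,:,::-1].copy()
s=5;u0,v0=250,90
big=cv2.resize(im[v0:v0+120,u0:u0+140],None,fx=s,fy=s,interpolation=cv2.INTER_CUBIC)
th=.13;sl=.0015
def C(d,y,h): return W(-.06+sl+d*np.cos(th)-h*np.sin(th),y,.0625+d*np.sin(th)+h*np.cos(th))
P=[W(*p) for p in [(.049,.032,.074),(.049,-.032,.074),(.066,.032,.074),(.066,-.032,.074)]]
P+=[C(.104,.037,0),C(.104,-.037,0),C(.069,.03,.009),C(.069,-.03,.009),C(.075,.03,.009),C(.075,-.03,.009),C(.069,.03,0),C(.069,-.03,0)]
for p in proj(f,P):
    cv2.circle(big,(int((p[0]-u0+.5)*s),int((p[1]-v0+.5)*s)),3,(255,0,255),1)
cv2.imwrite("pics/e2.png",big)
```

```text
(no output)
```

View pics/e2.png

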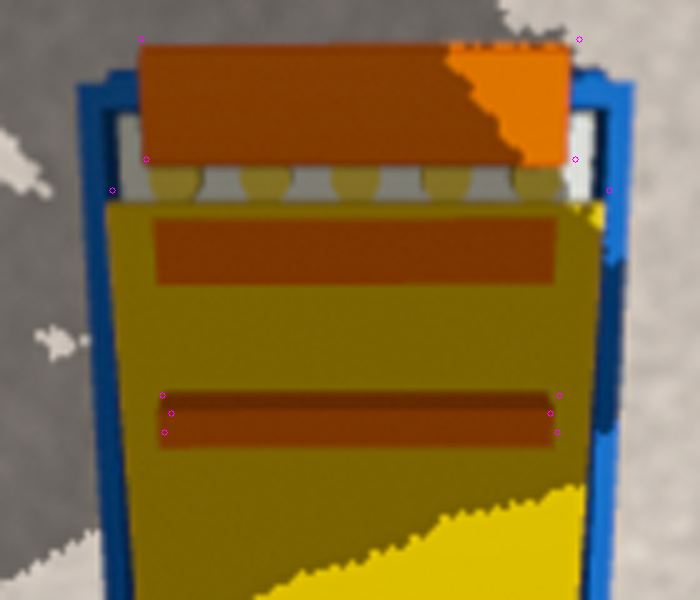

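The lower stripe, at about (322,174) in the wrist view, is the ridge. The cover is ajar with its edge about 5 mm short of the lip, so the runner is near 0. Next I'll press.

Run:
```python
from plant import bot,vision
from h import *
bot.movel(W(-.012,0,.10),vel=.1)
bot.sleep(.2);print(bot.read_wrist_force().round(2))
h=bot.movel(W(-.012,0,.0622),vel=.03,force_limit=12)
bot.sleep(.3)
print(h,bot.read_wrist_force().round(2),bot.read_eef_pos().round(4),np.round(W(-.012,0,.0622),4))
shots("g",("scene","wrist"));print(bot.read_clock())
```

```text
[-0.11 -0.65  0.22]
False [-0.02  0.86  1.51] [ 0.5623 -0.0723  0.0624] [ 0.5622 -0.0723  0.0622]
11.0667
```

View pics/g_wrist.png

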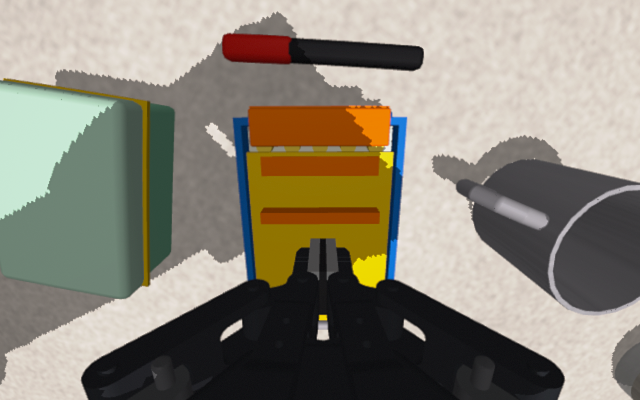

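Run:
```python
from plant import bot,vision
from h import *
u=np.array([np.cos(YAW),np.sin(YAW),0]);
def rep(l,h): F=bot.read_wrist_force(); p=np.array(bot.read_eef_pos())-W(0,0,0); print(l,h,"Fx %.1f Fz %.1f x %.4f z %.4f"%(F@u,F[2],p@u,p[2]),round(bot.read_clock(),2),flush=True)
for x in (-.006,-.002,.001,.003,.005,.007,.009,.011,.0125):
    h=bot.movel(W(x,0,.0617),vel=.02,force_limit=14); rep(x,h)
    if h: break
shots("i",("scene","wrist"))
```

```text
-0.006 False Fx 0.6 Fz 2.3 x -0.0057 z 0.0617 11.52
-0.002 False Fx 0.6 Fz 0.6 x -0.0017 z 0.0617 11.87
0.001 False Fx -3.6 Fz 1.8 x 0.0006 z 0.0614 12.17
0.003 False Fx -3.6 Fz 0.7 x 0.0029 z 0.0615 12.42
0.005 False Fx -2.8 Fz 0.4 x 0.0051 z 0.0616 12.67
0.007 False Fx -1.8 Fz 0.2 x 0.0072 z 0.0617 12.92
0.009 False Fx -3.0 Fz 0.2 x 0.0092 z 0.0617 13.17
0.011 False Fx -3.0 Fz 0.7 x 0.0112 z 0.0617 13.42
0.0125 False Fx -6.2 Fz 1.0 x 0.0116 z 0.0613 13.67
```

View pics/i_wrist.png

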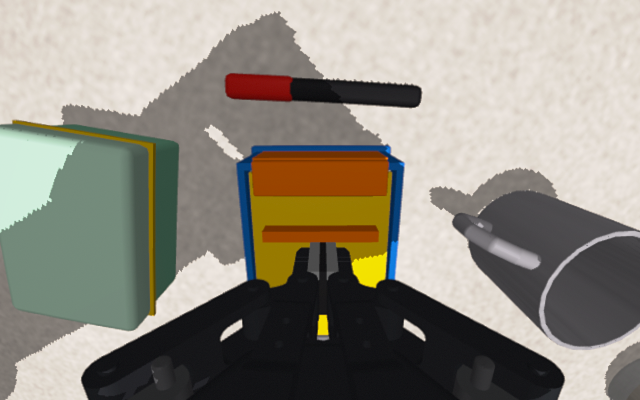

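Under steady ~3 N sliding the second stripe has gone under the lip (lip back edge at v≈195), and the force rose at the end. I'll push a little further to confirm that's the end stop, then withdraw.

Run:
```python
from plant import bot,vision
from h import *
u=np.array([np.cos(YAW),np.sin(YAW),0]);
def rep(l,h): F=bot.read_wrist_force(); p=np.array(bot.read_eef_pos())-W(0,0,0); print(l,h,"Fx %.1f Fz %.1f x %.4f z %.4f"%(F@u,F[2],p@u,p[2]),round(bot.read_clock(),2),flush=True)
h=bot.movel(W(.016,0,.0617),vel=.02,force_limit=9); rep("push",h)
bot.sleep(.2); rep("hold",0)
h=bot.movel(W(.0105,0,.0625),vel=.03); rep("relax",h)
h=bot.movel(W(.0085,0,.075),vel=.05); rep("up",h)
bot.movel(W(.0,0,.13),vel=.15)
bot.movel(W(-.03,0,.30),vel=.2);bot.sleep(.3);rep("clear",0)
shots("j")
```

```text
push True Fx -0.9 Fz 2.3 x 0.0115 z 0.0603 13.97
hold 0 Fx 1.7 Fz 1.8 x 0.0114 z 0.0603 14.18
relax False Fx -0.1 Fz 0.7 x 0.0106 z 0.0625 14.44
up False Fx -0.1 Fz -0.3 x 0.0086 z 0.0755 14.84
clear 0 Fx 0.5 Fz 0.1 x -0.0301 z 0.2992 16.68
```

View pics/j_wrist.png

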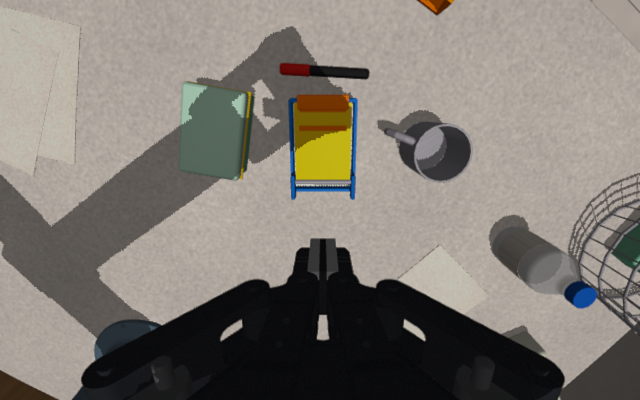

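View pics/j_scene.png

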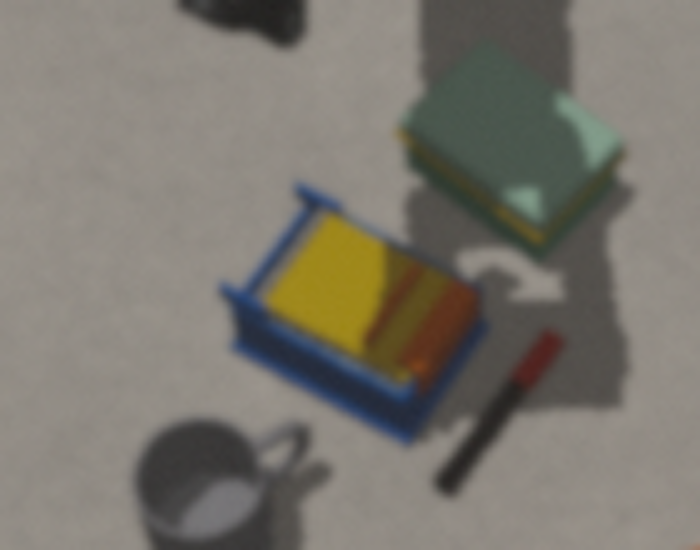

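Run:
```python
import pickle
from h import *
f=pickle.load(open("j_wrist.pkl","rb"))
im=f["pixels"][:,:,::-1].copy()
for sl in (0.,.007,.014):
    th=.04
    C=lambda d,y,h: W(-.06+sl+d*np.cos(th)-h*np.sin(th),y,.0625+d*np.sin(th)+h*np.cos(th))
    print(sl,proj(f,[C(.069,0,.009),C(.075,0,.009),C(.069,0,0)]).round(1).tolist())
P=proj(f,[W(.049,0,.074),W(.066,0,.074)]);print("lip",P.round(1).tolist())
u0,v0=int(P[0][0])-50,int(P[0][1])-30
cv2.imwrite("pics/j2.png",cv2.resize(im[v0:v0+85,u0:u0+110],None,fx=7,fy=7,interpolation=cv2.INTER_CUBIC));print(u0,v0)
```

```text
0.0 [[323.1, 141.0], [323.1, 136.3], [323.1, 140.1]]
0.007 [[323.1, 135.4], [323.1, 130.6], [323.1, 134.6]]
0.014 [[323.1, 129.8], [323.1, 124.9], [323.1, 129.1]]
lip [[323.1, 108.0], [323.2, 93.5]]
273 77
```

View pics/j2.png

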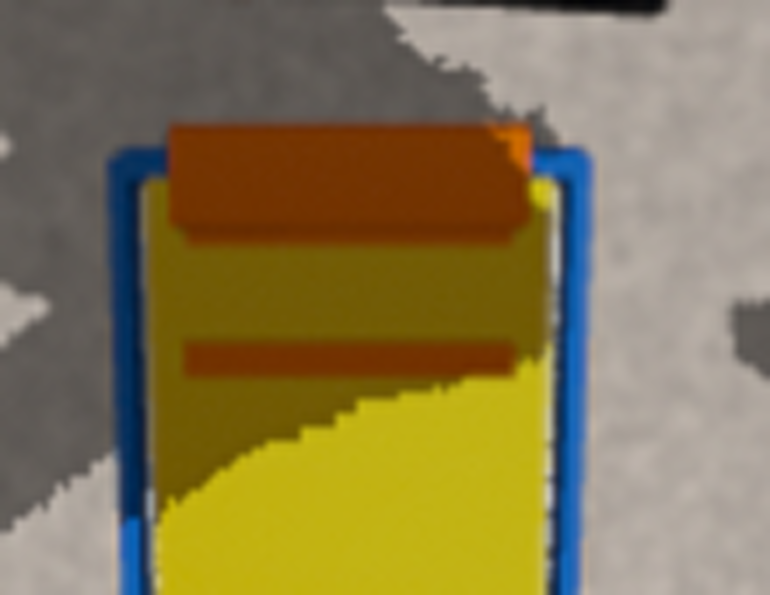

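```bash
python3 -c "
from plant import bot
bot.job_done();print(bot.read_clock())"
```

```text
the job is handed in; nothing more can be done
the job is handed in; nothing more can be done
```

The tip box is closed: the cover is down, with its free edge tucked under the orange lip, and I handed the job in. It took about 17 s of the 38 s allowed.

- **Fold:** I shut the fingers, pushed the cover over from behind, and it fell onto the spring with its edge about 5 mm short of the lip.
- **Press and slide:** I pressed it level with about 2 N. I then pushed on the ridge's hinge-side face at a steady 3 N or so until the force rose at the end stop, after about 12.5 mm of travel as measured at the hand. The wrist never read more than about 6 N in any reading I took, and the last push was set to stop at a 9 N change.
- **Checks after withdrawing:** The gap from ridge to lip measured 21.6 px, against 21.8 px predicted for the runner at 14 mm. The cover's corners show beside the lip and the middle of its edge is hidden under it. The hand was clear at 0.30 m height with no force on it.
- **Bystanders:** The mug, marker and spare box look unmoved in the close-ups. I did not measure their final positions. The blue-capped bottle was still upright in the last wrist picture. The green-capped bottle was outside the pictures I viewed at the end, but the hand never worked near it.

One mismatch: the wrist camera placed the box about 3–4 mm from where the scene and side cameras did. I used a compromise position and relied on contact force for the end stop.

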